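Rock a stuck mould block out of its dry-block heater

TASK

The resin casting in the mould block has cured: lift it out of its cavity by its white stub and stand it upright in the small empty steel tray. Then take the block by its lifting bail and rock it side to side, about its long axis, while easing it up until it comes free of the heater's well - a straight pull would only lift the light heater, which must stay standing where it is on the bench. Finish while holding the block level in the gripper just above the well, a centimetre or two clear of it; disturb nothing else on the bench.

Things in the scene. Friction and masses are not known exactly. Their poses are not given: they have to be found in the camera images.
- heater: Dry-block heater: cream plastic bench instrument 230 (x) x 200 (y) x 80 mm high, 1.6 kg, loose on four rubber feet. Its dark sloping control panel is on its -x side. Origin at the centre of its underside, z up. The well for the block opens in its top (see well).
- well (a point): Centre of the mouth of the heater's open well, 30 mm along +x from the heater's centre, 80 mm above the bench. The well is 117 (x) x 54 (y) x 28 mm deep. In each long wall (facing y) a springy copper strip 56 mm long, 7 mm below the mouth, presses on the block with about 17 N. Axes as the heater's.
- block: Aluminium mould block 112 (x) x 48 (y) x 36 mm high, 0.52 kg, on the well's floor, axes along the heater's, top 8 mm above the mouth, 3 mm play at each long side. Origin at the centre of its underside, z up. A flat dark steel lifting bail stands on its middle (bail). Two square cavities 27 x 27 x 11 mm deep at x = -37 mm (holds the casting) and +37 mm (empty).
- bail (a point): Centre of the bail's bar, over the block's middle, 74 mm above its underside. Bar 38 (x) x 12 (y) x 24 mm high; grip it across its 12 mm. A straight pull takes some 24 N. Rocked 0.08 to 0.1 rad each way about x (0.6 N m) and raised 2 to 3 mm a swing, the block walks out; it is free of the strips once raised 25 mm.
- casting: Cured casting, 30 g: amber resin base 24 x 24 x 10 mm down in the block's cavity nearer the control panel; above it a white plate 32 x 32 x 4 mm lying on the block's top, then a white stub 18 (x) x 14 (y) x 28 mm high. Origin at the centre of the resin's underside (26 mm above the block's), z up; top of stub at 42 mm; axes as the block's.
- tray: Small empty stainless tray 220 (x) x 170 (y) x 22 mm high, walls and floor 3 mm thick, loose on the bench. Origin at the centre of its underside, z up.
- green_bottle: Blue-capped bottle of green stuff, 72 mm across, 165 mm high: leave alone. Origin at the centre of its underside.
- amber_bottle: Blue-capped amber bottle, 72 mm across, 165 mm high: leave alone. Origin at the centre of its underside.
- spare_block: A second mould block with bail, same shape and size, on the bench away from the heater: leave alone. Origin at the centre of its underside.
- spatula: Thin steel lab spatula 190 mm long lying on the bench: leave alone. Origin at the centre of its underside.
- brush: Brush 180 mm long lying on the bench: leave alone. Origin at the centre of its underside.
- tube_rack: White tube rack 90 x 200 x 48 mm, tubes to 78 mm: leave alone. Origin at the centre of its underside.
- tub: White plastic tub 110 mm across, 100 mm high: leave alone. Origin at the centre of its underside.
- fruit: One loose fruit, 38 mm across, 34 mm high: leave alone. Origin at the centre of its underside.
There are look-alikes about, which are no part of the job. Leave any pink or red look-alike of the block alone.

How it is judged:
By the outcome, as a careful person would: the job done as asked, in the order asked, and still so for the second after the job is handed in, while the arm keeps its last pose, push and grip.
It also fails if it takes over 72 s, if anything falls off the work surface, if the arm or the gripper's body presses on something with over 40 N, if the wrist force passes 120 N, or if a joint passes its speed limit or range.

ROBOT

A 6-joint arm with a two-finger parallel gripper is mounted at the origin on the work surface. World frame = base frame: x ahead of the robot, y to its left, z up, the work surface at z = 0. Lengths are in m, angles in rad, forces in N, time in s.
With the tool pointing down it reaches from about 0.275 to 0.975 m from the base axis. Payload 8.4 kg.
Tool frame: the origin (TCP) lies at the very end of the fingers, on their centre line; the grasp point (between the pads) lies 19 mm behind it; z points along the fingers, y is the line along which they close (so a half turn about z gives the same grasp; the last joint's range is limited). The gripper opens to 92 mm and grips with 3 to 60 N. Pads are 20 mm wide; open, the fingers measure 128 mm over their backs; the gripper's body (75 mm by 189 mm) begins 69 mm behind the grasp point.
Start: joints at [1.149, 0.353, 1.633, -0, 1.155, -0.002], TCP at [0.255, 0.571, 0.215] pointing down, gripper open.
Joint ranges: [-2.63, 2.63], [-0.92, 2.1], [0.06, 2.66], [-1.3, 4.44], [0, 2.69], [-3.02, 3.02]. Speed limits (rad/s): [2.22, 2.22, 2.79, 3.14, 3.14, 3.14].

INTERFACE

Orientations are given as a rotation vector (axis times angle).
In Python, from plant import env, sensors, eyes gives the robot as it stands. Calls block until the motion is done:
- env.move_ptp(position, orientation): joint-space move of the TCP to a pose.
- env.move_linear(position, frame=None, rate=0.15, contact_N=None): straight line of the TCP; frame=None keeps the orientation; rate is the mean speed in m/s. With contact_N (N) it stops when the force on the tool has changed by that much, and returns True; else False.
- env.goto_joints(angles): joint-space move.
- env.set_gripper(opening, effort=None): finger opening in m; effort is the grip in N (None keeps the last); returns when the fingers have stopped.
- env.wait(seconds).
- env.solve_ik(position, orientation): joint angles nearest the present ones, or None.
- sensors.read_state(): the state.
- eyes.snapshot(name): name is "scene" or "top" or "wrist"; returns (picture, depth): 400x640x3 uint8, red, green, blue; 400x640 float32, m along the optical axis (not along the pixel's ray), 0 where there is no reading.
- eyes.camera_info(name): a dict with "fx", "fy", "cx", "cy" (pixels), "extrinsics" (4x4, takes a point from camera to world coordinates). Camera axes: x right, y up, looking along -z (the intrinsics and any distortion apply to the point x, -y, -z); pixel columns grow to the right and rows downward; lengths in m; the calibration is good to about 2 mm. A picture is of the moment at which its call begins: read the wrist's pose just before it. camera_info takes no time and is no camera call; for the wrist camera it gives the pose at the moment of the call.
A pose or a line that the arm cannot do raises env.PlanningError and nothing moves.
- env.close_job(): hands the job in; it is judged then, once.
The state is a dict: "t": time; "joints": joint angles; "qd": joint speeds; "joint_torque": joint torques, N m; "eef_pos": TCP position; "tool_rot": TCP orientation; "force": force on the tool from outside, world axes, zero at the start; "moment": the same for the moment, N m; "grip_width": finger opening in m; "finger_force": force on a finger pad.
Only numpy, scipy, OpenCV 4.12 (cv2) and the standard library are available. Lean on these libraries where they do the work, as an engineer would, in place of code of your own. Each camera call takes 0.05 s, during which the arm holds its last target. There are 200 camera calls.

## Working session

There is one attempt and no reset: what is moved stays moved. The work goes in short steps, each a Python script; the robot and the scene stay as the last script left them, time stands still between calls to the robot, and variables do not carry over. Pictures are saved under pics/ and viewed, at most 10 in all, crops included, and the job is handed in when it is done.

```bash
ls; mkdir -p pics; cat > h.py <<'E'
import numpy as np, cv2
from scipy.spatial.transform import Rotation as R
from plant import env, sensors, eyes
def snap(n,f=None):
    ci=eyes.camera_info(n); p,d=eyes.snapshot(n)
    if f: cv2.imwrite(f,p[:,:,::-1])
    return p,d,ci
def cloud(d,ci):
    v,u=np.mgrid[0:d.shape[0],0:d.shape[1]]
    P=np.stack([(u-ci['cx'])/ci['fx']*d,-(v-ci['cy'])/ci['fy']*d,-d,np.ones_like(d)],-1)
    return (P@np.array(ci['extrinsics']).T)[...,:3]
E
python3 - <<'E'
from h import *
for n in("top","scene"):
    p,d,ci=snap(n,f"pics/{n}0.png"); np.savez(f"{n}0.npz",p=p,d=d,W=cloud(d,ci)); print({k:(np.round(v,3).tolist()) for k,v in ci.items() if not isinstance(v,str)})
s=sensors.read_state(); print(s['t'],s['tool_rot'],s['force'])
E
```

```text
pics
{'fx': 406.799, 'fy': 406.799, 'cx': 320.483, 'cy': 193.081, 'extrinsics': [[0.011, 0.997, -0.073, 0.429], [-1.0, 0.01, -0.006, 0.008], [-0.005, 0.073, 0.997, 1.169], [0.0, 0.0, 0.0, 1.0]]}
{'fx': 451.396, 'fy': 451.396, 'cx': 313.5, 'cy': 199.531, 'extrinsics': [[-0.637, -0.604, 0.48, 1.076], [0.771, -0.486, 0.412, 0.493], [-0.015, 0.632, 0.775, 1.034], [0.0, 0.0, 0.0, 1.0]]}
0.1 [-6.54518920e-01 -3.07240490e+00  1.79358685e-03] [ 0.23290375 -0.11307742  0.12313744]
```

View pics/top0.png

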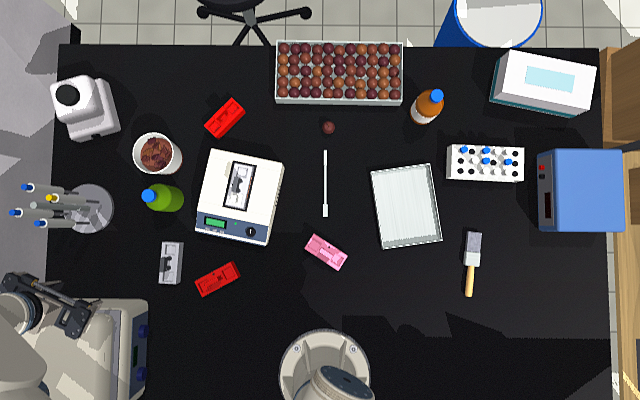

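View pics/scene0.png

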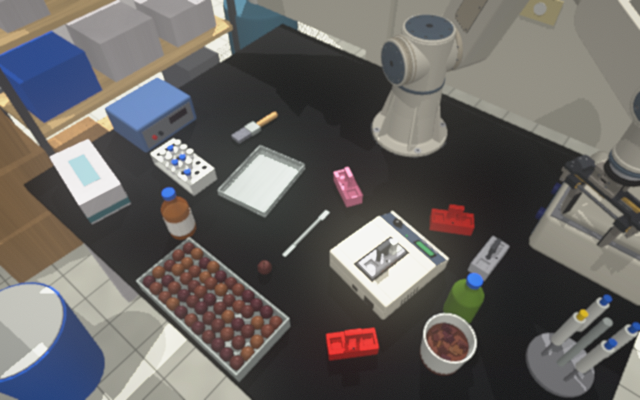

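The top view shows the heater at (240,197), with the block in its well at (238,185) and its control panel facing the robot. The tray is at (405,205). The grey spare block is at (170,262), with red and pink decoys at (225,117), (217,279) and (326,252). The scene view agrees.

```bash
cat > m.py <<'E'
from h import *
def rect(P,m):
    c,s,a=cv2.minAreaRect(P[m][:,:2].astype(np.float32)*1000)
    return np.round(c,1),np.round(s,1),round(a,1),int(m.sum())
if __name__=="__main__":
    for n in("top","scene"):
        W=np.load(n+"0.npz")['W']; x,y,z=W[...,0],W[...,1],W[...,2]
        H=(abs(x-.44)<.17)&(abs(y-.21)<.16)
        print(n,'heater',rect(W,H&(abs(z-.08)<.005)),'h',np.median(z[H&(abs(z-.08)<.008)]))
        B=(abs(x-.47)<.1)&(abs(y-.22)<.07)
        for lo,hi in((.1305,.145),(.113,.124),(.084,.093)): print(lo,rect(W,B&(z>lo)&(z<hi)),np.median(z[B&(z>lo)&(z<hi)]))
        T=(abs(x-.43)<.17)&(abs(y+.23)<.13)
        print('tray',rect(W,T&(z>.016)&(z<.03)),'floor',np.median(z[T&(abs(x-.43)<.05)&(abs(y+.23)<.04)]), 'bench',np.median(z[(abs(x-.45)<.05)&(abs(y+.07)<.03)]))
E
python3 m.py
```

```text
top heater (array([437.9, 249.9]), array([200.8, 347. ]), 78.8, 4128) h 0.08031570876770222
0.1305 (array([524.7, 232.2]), array([12.5, 37.5]), 79.7, 80) 0.13782615210587168
0.113 (array([510.5, 234.8]), array([14.4, 62.3]), 78.0, 45) 0.12030363961743551
0.084 (array([501.9, 218.9]), array([134.9, 136.9]), 88.4, 513) 0.08828248271270844
tray (array([ 482.7, -253.4]), array([220., 224.]), 8.7, 395) floor 0.0035841593841641206 bench 0.0004547251670452557
scene heater (array([435.6, 250.8]), array([200.8, 347.8]), 79.3, 4054) h 0.07831564936436392
0.1305 (array([523.7, 233.8]), array([13.2, 38.7]), 76.4, 81) 0.1357157422428008
0.113 (array([509.8, 237.5]), array([13.8, 65.3]), 80.2, 72) 0.11820606113422105
0.084 (array([518.3, 247.2]), array([ 84.1, 108.5]), 85.9, 398) 0.08692023457971676
tray (array([ 480.8, -250.7]), array([225.3, 224.9]), 7.9, 330) floor 0.0007546158415896453 bench -0.0020174925575680014
```

```bash
cat >> h.py <<'E'
def down(deg,tilt=0.):  # tool y along yaw'd y, pointing down; tilt about the yaw'd x axis (rad)
    return (R.from_euler('z',deg,degrees=True)*R.from_rotvec([tilt,0,0])*R.from_euler('y',180,degrees=True)).as_rotvec()
E
python3 - <<'E'
from h import *
W=np.load("top0.npz")['W']
print('tray px',W[205,405],[np.round(W[v,u],3).tolist() for u,v in((371,171),(430,165),(440,240),(384,247))])
p=sensors.read_state()['eef_pos']
env.move_linear([p[0],p[1],.36],rate=.25)
env.move_ptp([.488,.240,.30],down(-10.9))
s=sensors.read_state(); print(s['t'],s['joints'],s['eef_pos'],s['force'],s['grip_width'])
p,d,ci=snap("wrist","pics/w1.png"); np.savez("w1.npz",p=p,d=d,W=cloud(d,ci)); print(np.round(ci['extrinsics'],3).tolist(), ci['fx'])
W=cloud(d,ci);x,y,z=[W[...,i] for i in range(3)]
from m import rect
B=(abs(x-.505)<.08)&(abs(y-.235)<.05)
for lo,hi in((.131,.145),(.114,.124),(.084,.0955)):
    m=B&(z>lo)&(z<hi)
    if m.sum()>3: print(lo,rect(W,m),np.median(z[m]))
E
```

```text
tray px [ 0.48188918 -0.22783     0.0044795 ] [[0.579, -0.131, 0.001], [0.598, -0.301, 0.003], [0.384, -0.321, 0.023], [0.362, -0.168, 0.003]]
2.35 [ 4.55409772e-01  1.52949954e-01  1.70512916e+00  3.62988572e-04
  1.28357873e+00 -9.25625640e-01] [0.48783718 0.24072522 0.29990884] [-0.56956562  0.53639488  0.50995076] 0.09196860785373266
[[0.188, -0.946, -0.263, 0.413], [0.982, 0.182, 0.049, 0.255], [0.001, -0.267, 0.964, 0.47], [0.0, 0.0, 0.0, 1.0]] 328.0654968755417
0.131 (array([521.6, 234.5]), array([11.7, 37.8]), 78.9, 392) 0.13804417412557457
0.114 (array([490.8, 241. ]), array([13.1, 28.7]), 79.0, 230) 0.12007907332295309
0.084 (array([522.1, 234.4]), array([ 47.8, 112.8]), 78.5, 2561) 0.08850837434870557
```

View pics/w1.png

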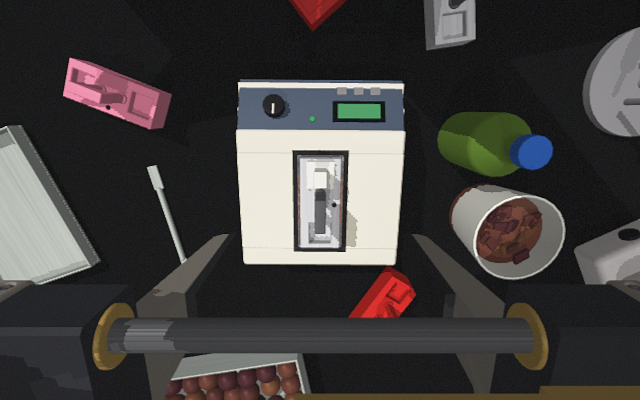

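The wrist view shows the block in the well at (320,200), with the casting's stub on the panel side at (320,180). The empty tray's edge is at the left. The wrist measurement agrees with the top camera: bail at (0.522, 0.234), yaw −11.2°.

```bash
python3 - <<'E'
from h import *
o=down(-11.2)
env.set_gripper(.05,20)
env.move_linear([.486,.241,.14],o,rate=.2)
hit=env.move_linear([.486,.241,.098],rate=.06,contact_N=6)
env.set_gripper(0,20)
s=sensors.read_state(); print(hit,s['t'],s['eef_pos'],s['force'],s['grip_width'],s['finger_force'])
env.move_linear([.486,.241,.13],rate=.05)
s=sensors.read_state(); print(s['force'],s['grip_width'])
env.move_linear([.486,.241,.22],rate=.2)
snap("wrist","pics/w2.png")
s=sensors.read_state(); print(s['t'],s['eef_pos'],s['force'],s['grip_width'],s['finger_force'])
E
```

```text
False 5.5917 [0.486057   0.24101737 0.09811575] [-0.65038516 -1.02481359  0.46424678] 0.013417119270470632 20.000256299972534
[ 0.02074495  0.25446845 -0.83462689] 0.013710950567178993
7.0333 [0.48511687 0.24055984 0.2184427 ] [ 0.2060975  -0.82509872 -0.95565679] 0.013936589573789479 19.999927282333374
```

View pics/w2.png

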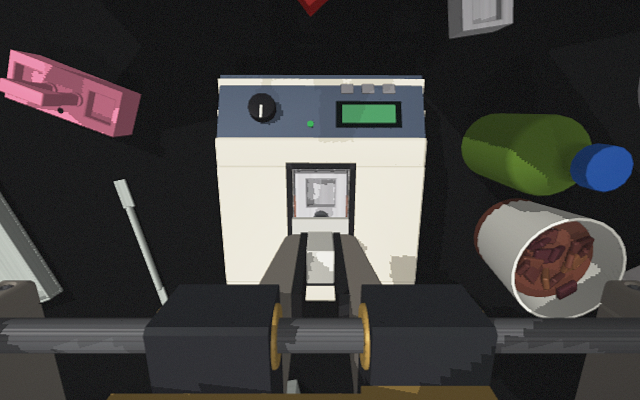

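The casting is held at (320,255) and its cavity at (320,190) is now empty.

```bash
python3 - <<'E'
from h import *
o=down(8)
env.move_ptp([.481,-.229,.20],o)
env.move_linear([.481,-.229,.045],rate=.2)
env.wait(.2)
hit=env.move_linear([.481,-.229,.015],rate=.025,contact_N=3)
s=sensors.read_state(); print(hit,s['t'],s['eef_pos'],s['force'],s['grip_width'])
env.set_gripper(.045)
env.move_linear([.481,-.229,.09],rate=.1)
env.move_linear([.481,-.229,.25],rate=.3)
p,d,ci=snap("wrist","pics/w3.png")
W=cloud(d,ci);x,y,z=[W[...,i] for i in range(3)]
from m import rect
B=(abs(x-.481)<.05)&(abs(y+.229)<.05)
for lo,hi in((.041,.06),(.013,.022)): print(rect(W,B&(z>lo)&(z<hi)),np.median(z[B&(z>lo)&(z<hi)]))
print(sensors.read_state()['t'])
E
```

```text
True 10.7167 [ 0.48082226 -0.22890882  0.02278581] [0.21841301 0.44223553 2.01398078] 0.014138636271712518
(array([ 480.5, -228.5]), array([18.1, 14. ]), 8.2, 196) 0.04510959429021005
(array([ 480.4, -229. ]), array([30.6, 30.8]), 8.5, 395) 0.01727145846008682
12.8917
```

View pics/w3.png

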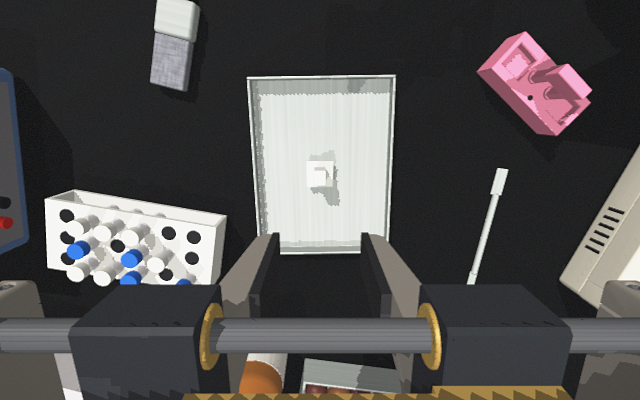

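The casting stands upright in the tray at (320,172), with its top at 45 mm as expected. Next comes the bail, with a fresh measurement on the way.

```bash
cat > rock.py <<'E'
from h import *
import json
def pose(g,h,th):
    """TCP pose for block raised h, tilted th about its x, pivot at mid engaged depth."""
    zp=max(.028-h,0)/2
    Rz=R.from_euler('z',g['yaw'],degrees=True)
    piv=np.array([g['x'],g['y'],g['z']-.055+h+zp])
    off=np.array([0,0,.055-zp])
    return piv+(Rz*R.from_rotvec([th,0,0])).apply(off), down(g['yaw'],th)
def go(g,h0,t0,h1,t1,n=3,rate=.012):
    for k in range(1,n+1):
        a=k/n; p,o=pose(g,h0+(h1-h0)*a,t0+(t1-t0)*a)
        env.move_linear(p,o,rate=rate)
        s=sensors.read_state(); Rz=R.from_euler('z',g['yaw'],degrees=True).inv()
        print(round(s['t'],2),'h %.4f th %.3f'%(h0+(h1-h0)*a,t0+(t1-t0)*a),'F',np.round(Rz.apply(s['force']),1),'M',np.round(Rz.apply(s['moment']),2),'dz %.1f'%((s['eef_pos'][2]-p[2])*1e3),round(s['grip_width']*1e3,1))
        if s['force'][2]<-19: print('PULL HIGH'); return False
    return True
E
python3 - <<'E'
from rock import *
from m import rect
env.move_ptp([.49,.241,.26],down(-11.2))
p,d,ci=snap("wrist"); W=cloud(d,ci);x,y,z=[W[...,i] for i in range(3)]
B=(abs(x-.505)<.09)&(abs(y-.235)<.05)
r=rect(W,B&(z>.131)&(z<.145)); print(r, rect(W,B&(z>.084)&(z<.0955)))
c=r[0]/1000
ok=np.hypot(c[0]-.522,c[1]-.2343)<.004
g=dict(x=float(c[0]+.522)/2,y=float(c[1]+.2343)/2,yaw=-11.2,z=.107); json.dump(g,open('g.json','w')); print(g,ok)
assert ok
env.move_linear([g['x'],g['y'],.16],down(-11.2),rate=.2)
hit=env.move_linear([g['x'],g['y'],.107],rate=.08,contact_N=6); print(hit); assert not hit
env.set_gripper(0,60)
s=sensors.read_state(); print(s['t'],s['eef_pos'],s['force'],s['moment'],s['grip_width'],s['finger_force'])
go(g,0,0,.0025,.09)
E
```

```text
(array([521.4, 234.3]), array([10.6, 37.7]), 78.9, 470) (array([522. , 234.3]), array([ 48.1, 112.6]), 78.7, 2853)
{'x': 0.5217, 'y': 0.2343, 'yaw': -11.2, 'z': 0.107} True
False
16.7417 [0.52175976 0.2341021  0.10719712] [-0.29536759 -2.23708591  2.94808425] [-0.38123394  0.09978827 -0.11396497] 0.011890521038627217 60.000211000442505
17.02 h 0.0008 th 0.030 F [ 0.2 -0.4 -1.5] M [-0.31 -0.05  0.01] dz -0.1 11.6
17.29 h 0.0017 th 0.060 F [ 2.6  0.2 -5. ] M [-0.55 -0.34 -0.07] dz -0.2 11.8
17.57 h 0.0025 th 0.090 F [ 2.3  1.4 -8.2] M [-0.24 -0.46 -0.08] dz -0.3 11.7
```

```bash
python3 - <<'E'
from rock import *
g=json.load(open('g.json')); h,t=.0025,.09
for i in range(3):
    if not go(g,h,t,h+.0025,-t): break
    h+=.0025; t=-t
print(h,t)
p,d,ci=snap("wrist","pics/w4.png")
E
```

```text
17.94 h 0.0033 th 0.030 F [ 1.5 -1.4 -4.8] M [-0.04 -0.42 -0.11] dz -0.1 11.7
18.32 h 0.0042 th -0.030 F [ 0.9 -1.6 -1.8] M [ 0.12 -0.11 -0.03] dz 0.2 11.7
18.69 h 0.0050 th -0.090 F [ 1.2 -1.7 -0.3] M [ 0.16 -0.08 -0.08] dz 0.1 11.3
19.07 h 0.0058 th -0.030 F [ 0.9  0.9 -7.8] M [-0.01 -0.15  0.06] dz -0.2 11.8
19.46 h 0.0067 th 0.030 F [-0.7  0.6 -6.7] M [-0.22 -0.16 -0.03] dz -0.1 11.6
19.84 h 0.0075 th 0.090 F [ 0.1  1.  -7.5] M [-0.39 -0.08 -0.01] dz -0.1 11.4
20.23 h 0.0083 th 0.030 F [-0.4 -0.6 -3.9] M [-0.21  0.   -0.12] dz 0.1 11.5
20.61 h 0.0092 th -0.030 F [-1.6 -1.1 -1.2] M [ 0.06  0.27 -0.05] dz 0.2 11.4
20.99 h 0.0100 th -0.090 F [-1.2 -1.3 -1. ] M [ 0.2   0.21 -0.08] dz 0.1 11.5
0.01 -0.09
```

View pics/w4.png

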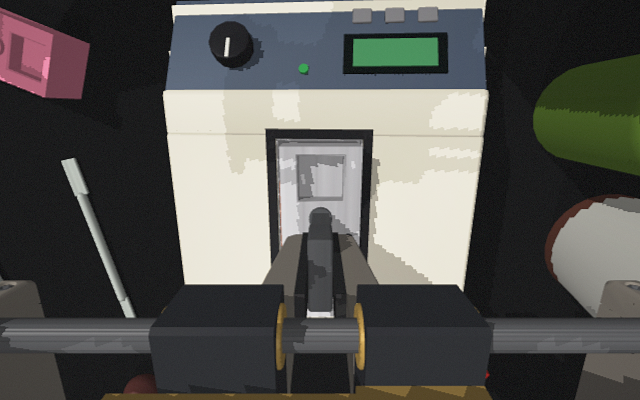

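The view shows the bail gripped at (320,260) and the tilted block in the well. Next I check by depth that the block really rises and the heater stays down, while continuing to rock.

```bash
cat >> rock.py <<'E'
def chk(g):
    p,d,ci=snap("wrist"); W=cloud(d,ci)-[g['x'],g['y'],0]; W=R.from_euler('z',-g['yaw'],degrees=True).apply(W.reshape(-1,3)); v=d.reshape(-1)>0
    m=v&(abs(W[:,0]+.0535)<.002)&(abs(W[:,1])<.018)&(W[:,2]>.03); q=v&(W[:,0]<-.07)&(W[:,0]>-.09)&(abs(W[:,1])<.09)
    e=v&(abs(W[:,0]+.08)<.015)&(abs(W[:,2]-.08)<.01)
    print('CHK block top',np.round(np.median(W[m],0)*1e3,1),m.sum(),'heater z',np.round(np.percentile(W[q,2],[5,50,95])*1e3,1),'y edges',np.round(np.percentile(W[e,1],[.2,99.8])*1e3,1))
E
python3 - <<'E'
from rock import *
g=json.load(open('g.json')); h,t=.010,-.09
chk(g)
for i in range(2):
    if not go(g,h,t,h+.0025,-t): break
    h+=.0025; t=-t; chk(g)
print(h,t)
E
```

```text
CHK block top [-53.6   0.1  98.2] 488 heater z [77.3 80.1 81.3] y edges [-97.7 170.8]
21.48 h 0.0108 th -0.030 F [-0.3  0.4 -7.6] M [ 0.   -0.01 -0.01] dz -0.3 11.2
21.88 h 0.0117 th 0.030 F [-1.2  1.4 -7.4] M [-0.26  0.08  0.07] dz -0.1 11.7
22.27 h 0.0125 th 0.090 F [-0.3  0.3 -5.9] M [-0.53  0.13 -0.04] dz -0.0 11.5
CHK block top [-53.7  -0.2 100.6] 489 heater z [77.3 80.1 81.3] y edges [-98.1 170.6]
22.72 h 0.0133 th 0.030 F [-0.7 -1.8 -3.1] M [-0.17  0.2  -0.07] dz 0.1 11.6
23.12 h 0.0142 th -0.030 F [-1.2 -1.2 -1.6] M [ 0.08  0.39 -0.09] dz 0.2 11.5
23.52 h 0.0150 th -0.090 F [-2.2 -1.9 -0.9] M [ 0.33  0.35 -0.08] dz 0.1 11.3
CHK block top [-54.   -0.6 103.1] 520 heater z [77.3 80.  81.3] y edges [-97.5 170.8]
0.015000000000000001 -0.09
```

The block rises as commanded and the heater stays still. I'll finish the rocking, level the block, and raise it 15 mm clear.

```bash
python3 - <<'E'
from rock import *
g=json.load(open('g.json')); h,t=.015,-.09
ok=True
for i in range(5):
    ok=go(g,h,t,h+.0025,-t)
    if not ok: break
    h+=.0025; t=-t
chk(g)
if ok:
    ok=go(g,h,t,h+.002,0); h+=.002
    if ok: go(g,h,0,.043,0,n=4,rate=.02)
    env.wait(.5); chk(g); snap("scene","pics/s5.png"); snap("wrist","pics/w5.png")
s=sensors.read_state(); print(h,s['t'],s['eef_pos'],s['force'])
E
python3 -c "
import cv2;a=cv2.imread('pics/s5.png')[160:360,250:550];b=cv2.imread('pics/w5.png');cv2.imwrite('pics/c5.png',cv2.vconcat([cv2.resize(a,(640,427))[60:360],b[50:350]]))"
```

```text
23.98 h 0.0158 th -0.030 F [-0.6  0.5 -5.6] M [-0.02  0.09 -0.02] dz -0.2 11.7
24.38 h 0.0167 th 0.030 F [ 0.   1.2 -7.4] M [-0.31  0.15 -0.05] dz -0.1 11.3
24.79 h 0.0175 th 0.090 F [-0.2  0.2 -8.5] M [-0.55  0.16 -0.04] dz -0.1 11.4
25.2 h 0.0183 th 0.030 F [-0.3 -1.8 -5.1] M [-0.18  0.1  -0.12] dz 0.1 11.6
25.61 h 0.0192 th -0.030 F [-1.3 -0.3 -1.5] M [ 0.08  0.39 -0.09] dz 0.3 12.2
26.02 h 0.0200 th -0.090 F [-3.2 -2.   5.3] M [-0.22  0.7  -0.11] dz 0.6 11.6
26.43 h 0.0208 th -0.030 F [-3.4 -0.1  6.5] M [-0.57  0.78 -0.11] dz 0.7 11.7
26.85 h 0.0217 th 0.030 F [-5.6  0.4 14. ] M [-0.03  1.34 -0.03] dz 1.6 11.4
27.27 h 0.0225 th 0.090 F [-1.   5.7 -0.2] M [ 1.36  0.19 -0.02] dz 0.8 11.8
27.69 h 0.0233 th 0.030 F [-0.5  3.5  4. ] M [ 1.05  0.15 -0.  ] dz 0.7 11.9
28.12 h 0.0242 th -0.030 F [-1.5  2.8  9.8] M [ 1.06  0.35 -0.04] dz 1.2 11.5
28.54 h 0.0250 th -0.090 F [-2.2  3.1 14.6] M [ 0.85  0.59 -0.01] dz 1.7 11.7
28.98 h 0.0258 th -0.030 F [-0.5 -0.1 -4.5] M [ 0.06 -0.04 -0.01] dz -0.8 11.6
29.41 h 0.0267 th 0.030 F [ 0.4  0.2 -4.7] M [-0.    0.01 -0.01] dz -0.1 11.5
29.84 h 0.0
[... 168 characters left out ...]
h 0.060 F [-0.9 -0.8 -4.6] M [-0.09  0.02  0.01] dz -0.0 11.5
30.49 h 0.0288 th 0.030 F [-0.1  0.  -4.9] M [-0.04  0.01 -0.  ] dz -0.1 11.8
30.79 h 0.0295 th 0.000 F [ 0.1 -0.3 -4.4] M [ 0.04  0.01 -0.03] dz -0.1 11.4
31.11 h 0.0329 th 0.000 F [-0.1  0.2 -4.6] M [0.02 0.03 0.  ] dz 0.3 11.3
31.43 h 0.0362 th 0.000 F [-0.6 -0.  -5.2] M [0.02 0.01 0.01] dz 0.2 11.3
31.74 h 0.0396 th 0.000 F [-0.5 -0.4 -4.3] M [0.08 0.02 0.1 ] dz 0.2 11.8
32.06 h 0.0430 th 0.000 F [ 0.8  0.  -4.5] M [0.02 0.01 0.  ] dz 0.2 11.2
CHK block top [-53.6   0.  130.6] 657 heater z [77.2 80.  81.3] y edges [-97.9 170.5]
0.02949999999999999 32.7083 [0.52168817 0.23427915 0.14998438] [-0.09645317  0.02988338 -4.6434271 ]
```

View pics/c5.png

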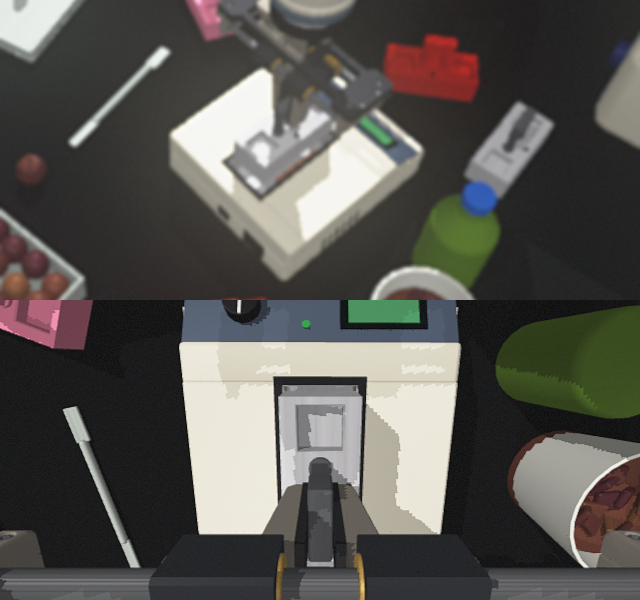

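The block hangs free, its top at 131 mm, so its underside is 15 mm above the mouth. The heater has not moved. One last check that the block is level before handing in.

```bash
python3 - <<'E'
from rock import *
g=json.load(open('g.json'))
p,d,ci=snap("wrist"); W=cloud(d,ci)-[g['x'],g['y'],0]; W=R.from_euler('z',-g['yaw'],degrees=True).apply(W.reshape(-1,3))
m=(abs(W[:,2]-.131)<.004)&(abs(W[:,0])<.055)&(W[:,0]<-.022)&(abs(W[:,1])<.023); P=W[m]
a=np.linalg.lstsq(np.c_[P[:,:2],np.ones(len(P))],P[:,2],rcond=None)[0]; print('slopes x,y',a,len(P))
if abs(a[:2]).max()<.05: env.close_job(); print('closed')
E
```

```text
slopes x,y [-0.01186611  0.00064366  0.13042349] 2360
the job is handed in; nothing more can be done
closed
```

The job is handed in after about 33 s on the robot's clock: the casting stands upright in the tray, and the gripper holds the block level to about 0.01 rad, 15 mm above the well, with the heater still where it stood.

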